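# Slide the primed cover under the curing lamp

### The arm

A 6-joint arm with a two-finger parallel gripper is mounted at the origin on the work surface. World frame = base frame: x ahead of the robot, y to its left, z up, the work surface at z = 0. Lengths are in m, angles in degrees, forces in N, time in s.
With the tool pointing down it reaches from about 0.4 to 0.825 m from the base axis. Payload 7 kg.
Tool frame: the origin (TCP) lies midway between the tips of the shut fingers; the grasp point (between the pads) lies ctrl.grasp_offset behind it (ctrl.grasp_offset is the distance from the TCP to the grasp point, in m); z points along the fingers, y is the line along which they close (so a half turn about z gives the same grasp; the last joint's range is limited). The gripper opens to 88 mm and grips with 3 to 60 N. Pads are 19 mm wide; open, the fingers measure 130 mm over their backs; the gripper's body (78 mm by 193 mm) begins 47 mm behind the grasp point.
Start: joints at [88.184, 20.546, 0.682, 0, -70.136, -16.507], TCP at [0.212, 0.641, 0.203] pointing down, gripper open.
Joint ranges: [-176.03, 176.03], [-82.01, 121.73], [-58.28, 71.71], [-173.87, 95.51], [-174.79, -0.11], [-173.66, 173.66]. Speed limits (degrees/s): [136.94, 136.94, 172.46, 180, 180, 180].

### API

Orientations are given as [roll, pitch, yaw] about the fixed x, y, z axes, in that order (R = Rz(yaw) Ry(pitch) Rx(roll)).
In Python, from plant import ctrl gives the robot as it stands. The module is installed in compiled form; this text tells all that it offers.
- The arm moves only by the tool send_rows, never from a script. Its argument "increments" is a list that holds one entry, the list of rows, each a list of 4 numbers: the shift along the world's x, y, z normalised to -1 to 1, where 1 is 0.2 m, then the turn about the world's z normalised to -1 to 1, where 1 is 1.5 rad. In form: [[[x, y, z, roll], ...]]. A call has 1 to 12 rows; each row is the pose to reach, as a shift and turn from the pose commanded when the call began; what a row does not reach only later rows make up. A row lasts 1/8 s, in which the tool goes at most 62.5 mm and 10.7 degrees, less where a joint would pass 70% of its speed; a pose out of reach is approached as far as the arm can. A call with a number of a shift or a turn outside -1 to 1 is refused whole. A call with a gripper value outside its range is refused whole. "jaw" is the opening, from 0 (shut) to 1 (fully open), set as the call begins (left out, the last holds). The fingers move at their own pace and stop on an object; the grip force is fixed at half the most. Time passes only in rows, so rows that repeat a pose let the fingers close. It gives the time, the measured TCP pose, the force, the opening and the grip force at its end, in the units of the state.
- ctrl.get_obs(): the state, without advancing time (a new reading comes with each control period).
- ctrl.snapshot(name): name is "side" or "top" or "wrist"; returns the picture (400x640x3 uint8, red, green, blue); there is no depth.
- ctrl.calibration(name): a dict with "mtx" (3x3 intrinsics, pixels), "eye" and "attitude" of the camera in the world. Camera axes: x right, y up, looking along -z (the intrinsics and any distortion apply to the point x, -y, -z); pixel columns grow to the right and rows downward; lengths in m; the calibration is good to about 2 mm. The wrist camera is an equidistant fisheye: a pixel r from the principal point sees the ray r / f radians off the axis. A picture is of the moment at which its call begins: read the wrist's pose just before it. calibration takes no time and is no camera call; for the wrist camera it gives the pose at the moment of the call.
- ctrl.close_job(): hands the job in; it is judged then, once.
Trained networks look in the newest picture that a camera, given by its name, has taken for a name from the list of things; names that differ only in an ending like _2 or _b are one class to them, and where a whole thing is asked for, a point or a joint stands for the part that bears it (a point fixed in the world has none). Each returns a list of dicts, best first, with "conf" (0 to 1); they miss things now and then, are a little off and sometimes report something else, mostly with a low value. They report only what shows in the picture. A call takes as long as a camera call. They do not tell look-alikes from the thing itself.
- ctrl.trace(thing, camera): "mask" (400x640 bool, what is visible of it) and "bbox" ([left, top, right, bottom] in pixels, round what is visible of it).
- ctrl.spot_point(thing, camera): "pixel" ([row, column] in pixels: a listed point, or the origin of a listed thing).
The state is a dict: "clock": time; "joint_pos": joint angles; "qvel": joint speeds; "tau": joint torques, N m; "tool_pos": TCP position; "orientation": TCP orientation; "force": force on the tool from outside, world axes, zero at the start; "moment": the same for the moment, N m; "opening": finger opening in m; "gripper_force": force on a finger pad.
Only numpy, scipy, OpenCV 4.12 (cv2) and the standard library are available. Lean on these libraries where they do the work, as an engineer would, in place of code of your own. Each camera call takes 0.05 s, during which the arm holds its last target. There are 200 camera calls.

### The job

The freshly primed red cover lies in its black carrier sled: set the sled (its orange fin is the handle) into the blue guides of the curing station and slide it in under the yellow lamp until it is fully home against the red stop, lying flat with the cover still seated in its pocket, and let go. The primer is wet, so never touch the cover, and do not knock the lamp or its posts or disturb the other things on the bench.

Things in the scene. Friction and masses are not known exactly. Their poses are not given: they have to be found in the camera images.
- sled: Loose black carrier sled, plate 150 (x) x 96 (y) x 12 mm, 0.18 kg. Origin: centre of its underside; x to its leading end, z up. Orange grip fin at its rear: flat bar 16 mm thick (y), 26 mm wide, leaning 35 deg back to -x, from the plate at x = -46 mm to its top end at x = -87, z = 72 mm. A grey rim 8 mm high forms the cover's pocket, centred at x = +20 mm.
- sled_grip (a point): Where to grip the fin, across y: at x = -74, y = 0, z = 53 mm in the sled's frame; axes as the sled's. With the sled home this point is 5 mm in under the lamp's front edge, 99 mm below its underside: the tool must lean back with the fin (30 to 45 deg from vertical, wrist to the sled's rear) or the gripper's body meets the lamp.
- cover: Loose red motorbike side cover, wet with primer, 95 x 66 x 40 mm, 60 g, lying in the sled's pocket (2 mm play each side). Origin: centre of its underside; seated it is at x = 20, y = 0, z = 12 mm in the sled's frame. Not to be touched.
- station: Fixed curing station. Origin on the table; x runs inwards along the guides, from the robot's right to its left. Base plate 8 mm thick, x = -180 to 120, 150 mm wide. Blue guides, tops at z = 24, leave a channel 108 mm wide (6 mm play each side of the sled) from x = -120 to 110 mm; from x = -120 back to -169 they flare to about 145 mm. Red stop across the end, 30 mm high, near face at x = 110 mm.
- lamp: Yellow lamp head over the guides, part of the station, with the station's origin and axes: x = -44 to 121 mm, 220 mm wide, underside 160 mm (glass tubes under it down to 150 mm, from x = -6 inwards), top 206 mm above the table, on two dark posts at x = 60, y = +-100 mm.
- home (a point): Where the sled's origin is when it is fully home: in the station's frame x = 35, y = 0, z = 8 mm (on the base plate's top); axes as the station's.
- tin: Bystander: closed primer tin, upright, 90 mm diameter, 110 mm tall. Origin: centre of its underside.
- water: Bystander: clear water bottle, upright, 64 mm diameter, 200 mm tall. Origin: centre of its underside.
- sander: Bystander: blue sanding block on a black rubber sole lying on the table, 110 x 60 x 38 mm. Origin: centre of its underside.
- tape: Bystander: yellow ring of masking tape lying flat, 100 mm diameter, 25 mm high. Origin: centre of its underside.
- mixcup: Bystander: white mixing cup, upright, 84 mm across, 100 mm tall. Origin: centre of its underside.
There are look-alikes about, which are no part of the job. Leave any green or turquoise look-alike of the sled alone.

How it is judged (in metres and radians):
At the end, for the whole second after the job is handed in: The sled's origin is within 8 mm of site home along and across the guides, flat on the base plate (4 mm, 0.06 rad) and square (0.09 rad); the cover is seated in the pocket (8 mm in x and y, 4 mm in height, 0.08 rad); both are at rest (x of sled in the frame of home between -0.008 and 0.004 m and y of sled in the frame of home between -0.008 and 0.008 m and z of sled in the frame of home between -0.003 and 0.004 m and angle between sled's own z axis and vertical below 0.06 rad and angle between the x axis of sled and the x axis of station, either way round below 0.09 rad and x of cover in the frame of sled between 0.012 and 0.028 m and y of cover in the frame of sled between -0.008 and 0.008 m and z of cover in the frame of sled between 0.008 and 0.016 m and angle between the z axis of cover and the z axis of sled, either way round below 0.08 rad and linear speed of each of sled, cover below 0.01 m/s); the robot touches nothing.
It fails at once if the robot touches the wet cover (contact force between any of the fingers, the arm and cover above 0.5 N).
It fails at once if the lamp or its posts are knocked by the robot, sled or cover (over 4 N) (contact force between any of the fingers, the arm, sled, cover and lamp above 4 N).
It fails at once if a bystander is moved more than 25 mm or tipped (distance of any of tin, water, sander, tape, mixcup from where it was at the start of the episode above 0.025 m or angle between any of tin, water, sander, tape, mixcup's own z axis and vertical above 0.35 rad).
It also fails if it takes over 45 s, if anything falls off the work surface, if the arm or the gripper's body presses on something with over 40 N, if the wrist force passes 120 N, or if a joint passes its speed limit or range.

## Working session

There is one attempt and no reset: what is moved stays moved. The work goes in short steps, Python scripts to look and compute and a tool call to move; the robot and the scene stay as the last step left them, time stands still between calls to the robot, and variables do not carry over. Pictures are saved under pics/ and viewed, at most 10 in all, crops included, and the job is handed in when it is done.

Besides the shell and the picture viewer there is one more tool, called after "Emit:" as name([rows], argument=value, ...), one row to a line, values as JSON. send_rows: Moves the arm, as the interface text tells. Its arguments: {"type":"object","properties":{"increments":{"type":"array"},"jaw":{"type":"number"}},"required":["increments"]}

```bash
mkdir -p pics; ls; python3 - <<'E'
from plant import ctrl
import cv2
print(ctrl.get_obs(), ctrl.grasp_offset)
for n in("side","top","wrist"):
    im=ctrl.snapshot(n); cv2.imwrite(f"pics/{n}0.png",im[:,:,::-1])
    c=ctrl.calibration(n); print(n,{k:__import__('numpy').round(v,4).tolist() if not isinstance(v,str) else v for k,v in c.items()})
    for t in("sled","sled_grip","cover","station","lamp","home","tin","water","sander","tape","mixcup"):
        print(t,[(round(d['conf'],2),[round(float(x)) for x in d['pixel']]) for d in ctrl.spot_point(t,n)][:3])
E
```

```text
pics
{'clock': 0.0, 'joint_pos': array([ 8.81847299e+01,  2.05915833e+01,  6.33759682e-01, -1.77102556e-02,
       -7.01347595e+01, -1.65053513e+01]), 'qvel': array([ 0.03358325, -0.03012724, -0.03153266,  0.02403482, -0.03403499,
        0.06212179]), 'tau': array([ 1.67765702e-04, -5.82711446e+01,  2.93071425e+01,  6.99704468e+00,
        7.23727353e-03, -1.47802734e-04]), 'tool_pos': array([0.21207189, 0.64027789, 0.20222851]), 'orientation': array([ 1.79906502e+02, -1.03428423e-02, -1.83266445e+01]), 'force': array([-0.04057302,  0.29377102, -0.31245728]), 'moment': array([-0.03432143, -0.03953624,  0.00836388]), 'gripper_force': 0.0, 'opening': 0.08743091443854406} 0.0188
side {'mtx': [[395.5835, 0.0, 318.0145], [0.0, 395.5835, 199.1548], [0.0, 0.0, 1.0]], 'eye': [0.2101, -1.0394, 0.8245], 'attitude': [53.709, 0.9311, -11.5196]}
sled [(0.92, [255, 336]), (0.68, [288, 256])]
sled_grip [(0.72, [294, 265]), (0.67, [259, 351]), (0.59, [344, 352])]
cover [(0.86, [250, 332])]
station [(0.8, [181, 346]), (0.19, [157, 297])]
lamp []
home [(0.77, [178, 346])]
tin [(0.85, [185, 286])]
wat
[... 188 characters left out ...]
2], [0.0, 0.0, 1.0]], 'eye': [0.2228, -0.0254, 1.1032], 'attitude': [9.6213, 0.2869, -89.1934]}
sled [(0.92, [234, 486]), (0.85, [201, 394]), (0.75, [284, 423])]
sled_grip [(0.82, [215, 514]), (0.78, [278, 455]), (0.75, [188, 420])]
cover [(0.95, [202, 388])]
station [(0.62, [139, 170])]
lamp []
home []
tin [(0.7, [227, 260])]
water [(0.75, [139, 168])]
sander [(0.88, [206, 323])]
tape [(0.93, [137, 398])]
mixcup []
wrist {'mtx': [[309.7069, 0.0, 322.6945], [0.0, 309.7069, 195.4953], [0.0, 0.0, 1.0]], 'eye': [0.2848, 0.617, 0.3845], 'attitude': [-16.6791, -0.0005, -108.3218]}
sled []
sled_grip []
cover []
station []
lamp []
home []
tin [(0.69, [16, 577])]
water []
sander []
tape []
mixcup []
```

View pics/top0.png

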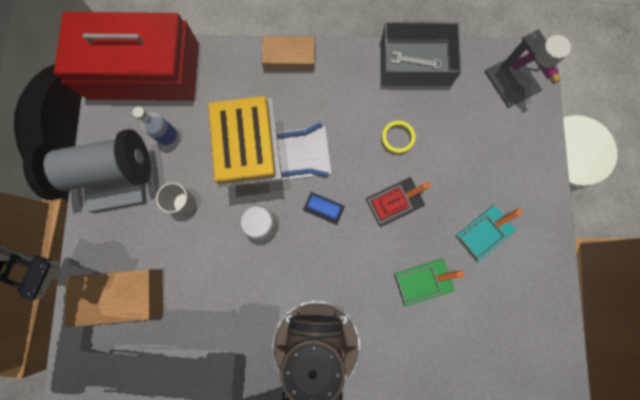

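View pics/side0.png

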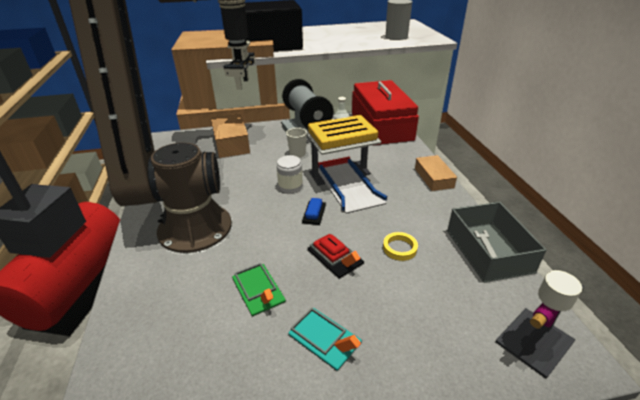

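```bash
cat > h.py <<'E'
import numpy as np, cv2
from scipy.spatial.transform import Rotation as R
from plant import ctrl
def ray(n,p,c=None):
    c=c or ctrl.calibration(n); M=c['mtx']; u=np.array([(p[1]-M[0,2])/M[0,0],(p[0]-M[1,2])/M[1,1]])
    if n=='wrist':
        r=np.linalg.norm(u); v=np.array([*(u/r*np.sin(r)),np.cos(r)])
    else: v=np.array([u[0],u[1],1])
    v=v*[1,-1,-1]
    return np.array(c['eye']),R.from_euler('xyz',c['attitude'],degrees=True).apply(v)
def onz(n,p,z,c=None):
    e,d=ray(n,p,c); return e+d*(z-e[2])/d[2]
def tri(*obs):
    A=np.zeros((3,3));b=np.zeros(3)
    for n,p in obs:
        e,d=ray(n,p); d/=np.linalg.norm(d); P=np.eye(3)-np.outer(d,d);A+=P;b+=P@e
    return np.linalg.solve(A,b)
def proj(n,X,c=None):
    c=c or ctrl.calibration(n);M=c['mtx']
    v=R.from_euler('xyz',c['attitude'],degrees=True).inv().apply(np.array(X)-c['eye'])*[1,-1,-1]
    if n=='wrist':
        r=np.linalg.norm(v[...,:2],axis=-1,keepdims=True);u=v[...,:2]/r*np.arctan2(r,v[...,2:])
    else: u=v[...,:2]/v[...,2:]
    return u*[M[0,0],M[1,1]]+M[:2,2]   # col,row
E
python3 - <<'E'
from h import *
np.set_printoptions(precision=3,suppress=True)
print('sled',tri(('top',(201,394)),('side',(255,336))),'grip',tri(('top',(188,420)),('side',(259,351))),'cover',tri(('top',(202,388)),('side',(250,332))))
print('home',onz('side',(178,346),.008),'st',onz('side',(181,346),0))
for n,p,z in(('tin',(227,260),0),('water',(139,168),0),('sander',(206,323),0),('tape',(137,398),0)):print(n,onz('top',p,z))
for t in('lamp','sled','station'):
    for m in ctrl.trace(t,'top')[:3]: print('top',t,m['conf'],m['bbox'],cv2.minAreaRect(np.argwhere(m['mask'])[:,::-1].astype(np.float32)))
im=cv2.imread('pics/top0.png')
cv2.imwrite('pics/c1.png',cv2.resize(im[80:240,200:440],(780,520),interpolation=cv2.INTER_CUBIC))
E
```

```text
sled [ 0.414 -0.226  0.004] grip [ 0.442 -0.292  0.048] cover [ 0.408 -0.207  0.009]
home [0.548 0.161 0.008] st [0.547 0.153 0.   ]
tin [0.33  0.169 0.   ]
water [ 0.596  0.462 -0.   ]
sander [ 0.395 -0.016  0.   ]
tape [ 0.611 -0.242  0.   ]
top lamp 0.93 [207.9, 96.2, 282.0, 198.2] ((243.3679962158203, 145.75872802734375), (97.97903442382812, 67.93580627441406), 83.92753601074219)
top sled 0.89 [393.0, 258.2, 463.6, 307.9] ((429.75, 278.7500305175781), (35.417510986328125, 65.45915222167969), 71.56504821777344)
top sled 0.77 [455.7, 204.5, 521.2, 264.2] ((491.63604736328125, 227.0937957763672), (34.64604568481445, 66.79466247558594), 50.52754211425781)
top sled 0.59 [363.2, 175.2, 429.6, 226.8] ((400.6153564453125, 198.07693481445312), (32.724822998046875, 64.21295166015625), 64.65382385253906)
top station 0.87 [210.1, 96.5, 332.7, 194.2] ((268.8168029785156, 143.66831970214844), (98.01116180419922, 116.3198471069336), 84.2894058227539)
```

View pics/c1.png

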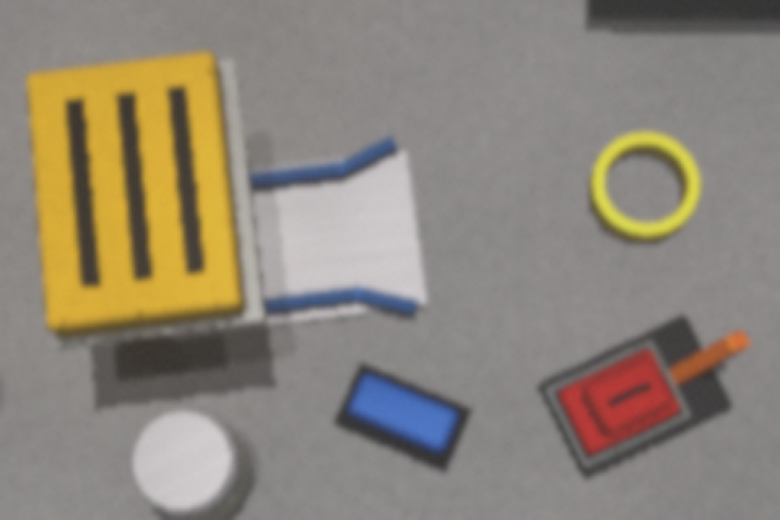

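Emit:
send_rows([
  [[0.1, -0.2, 0.5, -0.1], [0.3, -0.6, 1, -0.3], [0.5, -1, 1, -0.5], [0.5, -1, 1, -0.6], [0.5, -1, 1, -0.6], [0.5, -1, 1, -0.6]],
])

```text
clock: 2.7
tool_pos: [0.314, 0.4388, 0.4076]
orientation: [-179.7, 0.3, -70.2]
force: [-0.4, 0.0, -0.3]
opening: 0.0878
gripper_force: 0.0
```

```bash
python3 - <<'E'
from h import *
from scipy.optimize import least_squares
np.set_printoptions(precision=4,suppress=True)
px=lambda L:np.array([(200+a/3.25,80+b/3.25) for a,b in L])-0.35
c=ctrl.calibration('top')
def fit(obj,pix,g):
    obj=np.array(obj,float)
    f=lambda v:(proj('top',np.c_[R.from_euler('z',v[2]).apply(obj)[:,:2]+v[:2],obj[:,2]],c)-pix).ravel()
    s=least_squares(f,g); print(s.x,np.degrees(s.x[2]),'res',f(s.x).round(1)); return s.x
# sled x = +y-ish
fit([(.075,.048,.012),(-.075,.048,.012),(-.075,-.048,.012),(.075,-.048,.012)],px([(540,387),(685,316),(730,407),(588,475)])[[3,2,1,0]],[.41,-.22,1.9]) if 0 else None
# leading end at left (540,387),(588,475). heading +y => its left side is -x (down in image)
fit([(.075,.048,.012),(.075,-.048,.012),(-.075,-.048,.012),(-.075,.048,.012)],px([(588,475),(540,387),(685,316),(730,407)]),[.41,-.22,1.2])
L=[(-.18,-.075,.008),(-.18,.075,.008),(.121,-.11,.206),(-.044,-.11,.206),(-.044,.11,.206),(.121,.11,.206)]
P=px([(405,150),(427,303),(27,75),(213,53),(243,308),(50,332)])
fit(L,P,[.55,.15,1.6]); fit(L[:2],P[:2],[.55,.15,1.6]); fit(L[2:],P[2:],[.55,.15,1.6])
E
```

```text
[ 0.4093 -0.2279  2.0343] 116.55952936883826 res [-0.5  1.4 -0.7 -0.9 -0.2 -0.7  1.4  0.1]
[0.5384 0.1518 1.7233] 98.73630077632812 res [-0.4  0.4 -0.3  0.7 -4.  -2.   3.4 -3.8  4.4  1.2 -3.3  3. ]
[0.5407 0.1508 1.7206] 98.58337653036064 res [-0.  -0.1  0.   0.1]
[0.5375 0.1521 1.7167] 98.35788533354321 res [-3.8 -2.   3.6 -3.4  4.   1.7 -3.8  3.1]
```

Emit:
send_rows([
  [[0.4, -0.4, 0, -0.3], [0.8, -0.8, 0, -0.5], [1, -1, 0, -0.6], [1, -1, 0, -0.7], [1, -1, 0, -0.7]],
])

```text
clock: 3.32
tool_pos: [0.5136, 0.2391, 0.4021]
orientation: [180.0, -0.1, -124.0]
force: [0.1, -0.3, -0.2]
opening: 0.0875
gripper_force: 0.0
```

Emit:
send_rows([
  [[0.4, -0.5, 0, -0.2], [0.7, -0.9, 0, -0.4], [0.7, -1, 0, -0.6], [0.7, -1, 0, -0.65], [0.7, -1, 0, -0.65]],
])

```text
clock: 3.95
tool_pos: [0.6537, 0.0378, 0.4005]
orientation: [-179.9, -0.2, -177.9]
force: [-0.4, 0.5, 0.1]
opening: 0.0875
gripper_force: 0.0
```

Emit:
send_rows([
  [[0.3, 0, 0, 0], [0.6, 0, 0, 0], [0.9, 0, 0, 0], [1, 0, 0, 0], [1, 0, 0, 0]],
])

```text
clock: 4.58
tool_pos: [0.8541, 0.0416, 0.397]
orientation: [-180.0, -0.4, -177.3]
force: [-0.8, -0.6, -0.6]
opening: 0.0875
gripper_force: 0.0
```

Emit:
send_rows([
  [[0.3, 0, 0, 0], [0.6, 0, 0, 0], [0.9, 0, 0, 0], [1, 0, 0, 0], [1, 0, 0, 0]],
])

```text
clock: 5.2
tool_pos: [0.9428, 0.0366, 0.3448]
orientation: [-179.6, 3.4, -177.3]
force: [-0.1, 0.2, -0.4]
opening: 0.0875
gripper_force: 0.0
```

Emit:
send_rows([
  [[1, 0, 0.5, 0], [1, 0, 0.5, 0], [1, 0, 0.5, 0], [1, 0, 0.5, 0], [1, 0, 0.5, 0]],
])

```text
clock: 5.82
tool_pos: [0.9703, 0.031, 0.3412]
orientation: [-179.2, 6.7, -177.3]
force: [0.5, -0.2, 0.7]
opening: 0.0876
gripper_force: 0.0
```

Emit:
send_rows([
  [[-0.4, 0, 0, 0], [-0.4, 0, 0, 0], [-0.4, 0, 0, 0], [-0.4, 0, 0, 0]],
])

```text
clock: 6.32
tool_pos: [0.8907, 0.0312, 0.3435]
orientation: [-179.2, 6.9, -177.3]
force: [0.4, -0.4, 0.4]
opening: 0.0875
gripper_force: 0.0
```

Emit:
send_rows([
  [[1, 0, 1, 0], [1, 0, 1, 0], [1, 0, 1, 0], [1, 0, 1, 0], [1, 0, 1, 0], [1, 0, 1, 0], [1, 0, 1, 0], [1, 0, 1, 0]],
])

```text
clock: 7.32
tool_pos: [0.9412, 0.0266, 0.429]
orientation: [-178.8, 10.3, -177.2]
force: [0.1, 0.7, -0.7]
opening: 0.0874
gripper_force: 0.0
```

Emit:
send_rows([
  [[1, 0, 1, 0], [1, 0, 1, 0], [1, 0, 1, 0], [1, 0, 1, 0], [1, 0, 1, 0], [1, 0, 1, 0], [1, 0, 1, 0], [1, 0, 1, 0]],
])

```text
clock: 8.32
tool_pos: [0.9421, 0.0213, 0.4655]
orientation: [-178.2, 13.7, -177.1]
force: [-0.7, 0.3, -0.4]
opening: 0.0878
gripper_force: 0.0
```

Emit:
send_rows([
  [[1, 0.2, 1, 0], [1, 0.2, 1, 0]],
])

```text
clock: 8.57
tool_pos: [0.9518, 0.0351, 0.4892]
orientation: [-177.8, 17.0, -177.0]
force: [0.4, 0.4, 1.5]
opening: 0.0877
gripper_force: 0.0
```

Emit:
send_rows([
  [[1, 0.2, 1, 0], [1, 0.2, 1, 0]],
])

```text
clock: 8.82
tool_pos: [0.9624, 0.0474, 0.5103]
orientation: [-177.4, 20.3, -176.8]
force: [0.0, -0.3, -0.2]
opening: 0.0874
gripper_force: 0.0
```

Emit:
send_rows([
  [[0.6, 0.2, 0.6, -0.19], [1, 0.2, 1, -0.19]],
])

```text
clock: 9.07
tool_pos: [0.9697, 0.0601, 0.5261]
orientation: [-178.0, 23.6, 166.8]
force: [0.5, -0.5, 0.2]
opening: 0.0881
gripper_force: 0.0
```

Emit:
send_rows([
  [[1, 0.1, 1, 0], [1, 0.1, 1, 0]],
])

```text
clock: 9.32
tool_pos: [0.9829, 0.0579, 0.548]
orientation: [-178.5, 27.0, 167.2]
force: [0.3, 0.4, 0.3]
opening: 0.0871
gripper_force: 0.0
```

```bash
python3 - <<'E'
from plant import ctrl
o=ctrl.get_obs();print(o['joint_pos'].round(2),o['orientation'].round(2))
E
```

```text
[  20.75   43.15   71.7    15.94  -96.07 -119.06] [-178.49   27.03  167.19]
```

Emit:
send_rows([
  [[1, 0.1, 1, 0], [1, 0.1, 1, 0]],
])

```text
clock: 9.57
tool_pos: [0.9961, 0.0569, 0.5685]
orientation: [-179.0, 30.3, 167.2]
force: [-0.5, 0.2, -0.1]
opening: 0.0876
gripper_force: 0.0
```

Emit:
send_rows([
  [[1, 0.1, 1, 0], [1, 0.1, 1, 0]],
])

```text
clock: 9.82
tool_pos: [1.0105, 0.0572, 0.5877]
orientation: [-179.6, 33.6, 167.2]
force: [-0.6, -0.3, -0.5]
opening: 0.0877
gripper_force: 0.0
```

Emit:
send_rows([
  [[1, 0.1, 1, 0], [1, 0.1, 1, 0]],
])

```text
clock: 10.07
tool_pos: [1.0255, 0.0578, 0.6072]
orientation: [179.9, 37.0, 167.2]
force: [-0.3, -0.3, -0.5]
opening: 0.0876
gripper_force: 0.0
```

Emit:
send_rows([
  [[-0.3, -0.1, -0.2, 0.1], [-0.6, -0.3, -0.3, 0.25], [-0.9, -0.5, -0.5, 0.4], [-1, -0.6, -0.6, 0.5], [-1, -0.6, -0.6, 0.5], [-1, -0.6, -0.6, 0.5]],
])

```text
clock: 10.82
tool_pos: [0.8231, -0.0659, 0.4868]
orientation: [179.9, 37.0, -149.9]
force: [1.6, -0.6, 1.1]
opening: 0.0876
gripper_force: 0.0
```

Emit:
send_rows([
  [[-0.3, -0.1, -0.2, 0.1], [-0.6, -0.3, -0.3, 0.25], [-0.9, -0.5, -0.5, 0.4], [-1, -0.6, -0.6, 0.5], [-1, -0.6, -0.6, 0.5], [-1, -0.6, -0.6, 0.5]],
])

```text
clock: 11.58
tool_pos: [0.6257, -0.1826, 0.3652]
orientation: [179.6, 37.0, -107.1]
force: [-0.6, 0.6, 0.4]
opening: 0.0873
gripper_force: 0.0
```

Emit:
send_rows([
  [[-0.3, -0.2, -0.2, 0.12], [-0.6, -0.4, -0.4, 0.25], [-0.9, -0.6, -0.6, 0.37], [-0.93, -0.6, -0.7, 0.49], [-0.93, -0.6, -0.7, 0.51], [-0.93, -0.6, -0.7, 0.51]],
])

```text
clock: 12.32
tool_pos: [0.4405, -0.301, 0.2266]
orientation: [179.8, 37.0, -63.1]
force: [-0.0, -0.1, 0.8]
opening: 0.0877
gripper_force: 0.0
```

```bash
python3 - <<'E'
from h import *
np.set_printoptions(precision=4,suppress=True)
o=ctrl.get_obs();print(o['tool_pos'],o['orientation'],o['joint_pos'])
c=ctrl.calibration('wrist');im=ctrl.snapshot('wrist');cv2.imwrite('pics/w1.png',im[:,:,::-1])
print(c['eye'],c['attitude'])
for t,z in(('sled_grip',.053),('sled',0),('cover',.012)):
    for d in ctrl.spot_point(t,'wrist')[:3]:print(t,d['conf'],d['pixel'],onz('wrist',d['pixel'],z,c))
E
```

```text
[ 0.4405 -0.301   0.2266] [179.7805  36.9602 -63.0684] [ -29.2967   29.7013   16.0639  -20.3014 -107.4204   55.5988]
[ 0.5175 -0.4526  0.3248] [ -53.6369   -0.1778 -152.935 ]
sled_grip 0.64 [125.0, 515.1] [ 0.1981 -0.3711  0.053 ]
sled_grip 0.56 [86.2, 315.6] [ 0.4416 -0.29    0.053 ]
sled 0.96 [108.9, 315.7] [ 0.4109 -0.2261  0.    ]
sled 0.93 [130.6, 474.8] [ 0.1876 -0.3082  0.    ]
cover 0.68 [128.9, 312.8] [ 0.4033 -0.2023  0.012 ]
```

View pics/w1.png

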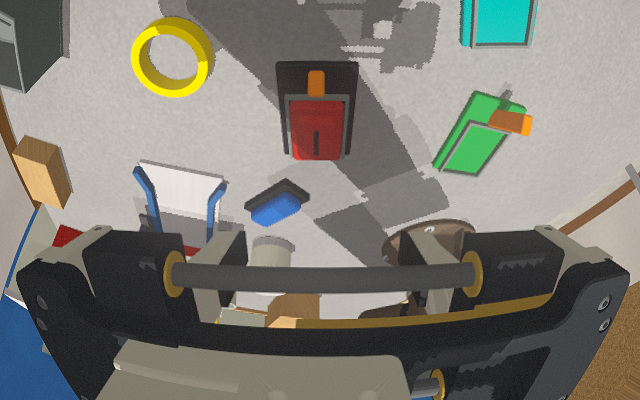

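Emit:
send_rows([
  [[-0.02, 0.09, -0.25, 0], [-0.02, 0.09, -0.5, 0], [-0.02, 0.09, -0.7, 0], [-0.02, 0.09, -0.82, 0], [-0.02, 0.09, -0.9, 0], [-0.02, 0.09, -0.94, 0], [-0.02, 0.09, -0.94, 0], [-0.02, 0.09, -0.94, 0]],
])

```text
clock: 13.52
tool_pos: [0.4362, -0.2842, 0.0398]
orientation: [180.0, 36.9, -63.0]
force: [0.7, -0.4, 0.4]
opening: 0.0874
gripper_force: 0.0
```

```bash
python3 - <<'E'
from h import *
np.set_printoptions(precision=4,suppress=True)
c=ctrl.calibration('wrist');im=ctrl.snapshot('wrist');cv2.imwrite('pics/w2.png',im[:,:,::-1])
for t,z in(('sled_grip',.053),('sled',0),('cover',.012)):
    for d in ctrl.spot_point(t,'wrist')[:3]:print(t,d['conf'],d['pixel'],onz('wrist',d['pixel'],z,c))
E
```

```text
sled_grip 0.83 [248.5, 589.8] [ 0.1999 -0.3723  0.053 ]
sled_grip 0.71 [241.4, 318.2] [ 0.4422 -0.2917  0.053 ]
sled 0.83 [60.1, 624.0] [ 0.3229 -0.4856  0.    ]
sled 0.67 [227.5, 317.1] [ 0.4106 -0.2249  0.    ]
sled 0.6 [234.1, 527.3] [ 0.192  -0.3082  0.    ]
```

View pics/w2.png

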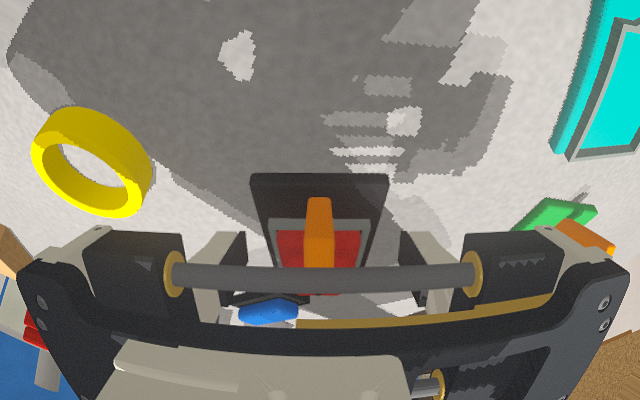

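Emit:
send_rows([
  [[0, 0, 0, 0], [0, 0, 0, 0], [0, 0, 0, 0], [0, 0, 0, 0], [0, 0, 0, 0], [0, 0, 0, 0], [0, 0, 0, 0], [0, 0, 0, 0]],
], jaw=0)

```text
clock: 14.72
tool_pos: [0.4359, -0.2837, 0.0388]
orientation: [179.9, 37.0, -63.0]
force: [0.6, -0.9, -0.1]
opening: 0.0161
gripper_force: 29.8
```

Emit:
send_rows([
  [[0, 0, 0.05, 0], [0, 0, 0.12, 0], [0, 0, 0.2, 0], [0, 0, 0.28, 0], [0, 0, 0.35, 0], [0, 0, 0.4, 0], [0, 0, 0.4, 0], [0, 0, 0.4, 0]],
])

```text
clock: 15.72
tool_pos: [0.4355, -0.2836, 0.1184]
orientation: [179.9, 37.0, -63.0]
force: [0.1, -0.8, -3.0]
opening: 0.0153
gripper_force: 29.9
```

```bash
python3 - <<'E'
from h import *
np.set_printoptions(precision=4,suppress=True)
im=ctrl.snapshot('side');s=cv2.resize(im[150:310,240:480],(780,520),interpolation=cv2.INTER_CUBIC);cv2.imwrite('pics/s2.png',s[:,:,::-1])
E
```

```text
(no output)
```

View pics/s2.png

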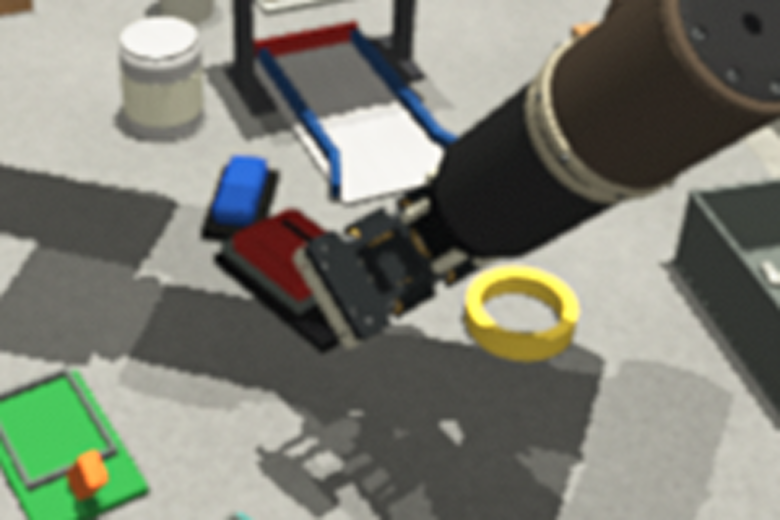

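```bash
python3 - <<'E'
import cv2
im=cv2.imread('pics/side0.png');cv2.imwrite('pics/c2.png',cv2.resize(im[110:215,295:395],(600,600*105//100),interpolation=cv2.INTER_CUBIC)[:600])
E
```

```text
(no output)
```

View pics/c2.png

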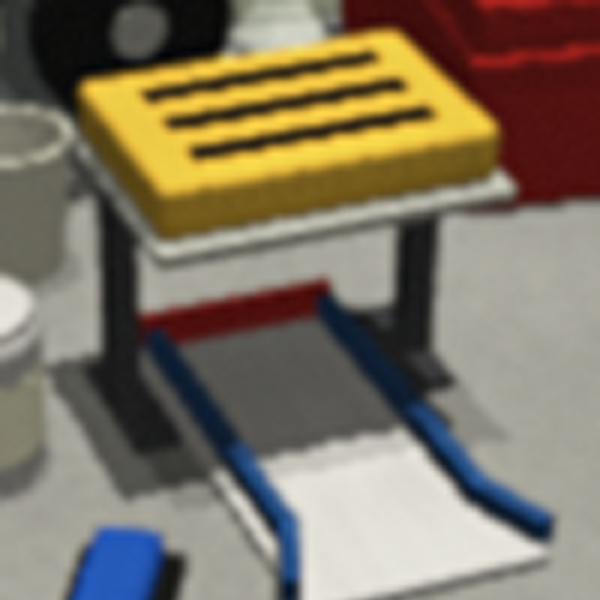

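```bash
python3 - <<'E'
from h import *
from scipy.optimize import least_squares
np.set_printoptions(precision=4,suppress=True)
t=lambda a,b:(200+a/3.25-.35,80+b/3.25-.35); s=lambda a,b:(295+a/6-.4,110+b/6-.4)
O=[('top',(-.18,-.075,.008),t(405,150)),('top',(-.18,.075,.008),t(427,303)),('top',(-.044,-.11,.166),t(233,60)),('top',(-.044,.11,.166),t(265,320)),
('side',(-.18,-.075,.008),s(550,553)),('side',(-.18,.075,.008),(343.1-.35,211.5-.35)),('side',(-.044,.11,.16),s(165,260)),('side',(-.044,-.11,.16),s(518,192)),
('side',(-.12,.054,.024),s(295,520)),('side',(-.12,-.054,.024),s(467,490)),('side',(.11,-.054,.03),s(328,282))]
C={n:ctrl.calibration(n) for n in('top','side')}
def f(v,idx=range(len(O))):
    r=R.from_euler('z',v[2]); out=[]
    for i in idx:
        n,X,p=O[i]; out.append(proj(n,r.apply(X)+[v[0],v[1],0],C[n])-p)
    return np.ravel(out)
for idx in(range(11),range(4),range(4,11)):
    q=least_squares(f,[.54,.15,1.7],args=(idx,),loss='soft_l1');print(q.x,np.degrees(q.x[2]));
    if len(idx)==11:print(f(q.x).reshape(-1,2).round(1))
E
```

```text
[0.544  0.1523 1.7009] 97.45157191229143
[[ 0.1 -0.1]
 [-0.8  0.3]
 [ 0.4 -0.9]
 [-1.5 -0.5]
 [-0.7  0.6]
 [ 2.2  0.5]
 [-1.   1.7]
 [-0.4  1.9]
 [ 0.4  0.3]
 [ 0.3 -1. ]
 [-1.5  1.1]]
[0.541  0.1508 1.7207] 98.58661214798929
[0.5479 0.1566 1.6709] 95.73312917474446
```

Emit:
send_rows([
  [[0.04, 0.05, 0, -0.01], [0.12, 0.15, 0, -0.04], [0.24, 0.3, 0, -0.08], [0.36, 0.48, 0, -0.13], [0.48, 0.64, 0, -0.17], [0.58, 0.78, 0, -0.2], [0.66, 0.86, 0, -0.22], [0.69, 0.9, 0, -0.227], [0.69, 0.9, 0, -0.227], [0.69, 0.9, 0, -0.227]],
])

```text
clock: 17.02
tool_pos: [0.5732, -0.1043, 0.1186]
orientation: [179.8, 37.0, -82.5]
force: [1.1, 0.2, -2.0]
opening: 0.0155
gripper_force: 29.9
```

```bash
python3 - <<'E'
from h import *
np.set_printoptions(precision=4,suppress=True)
im=ctrl.snapshot('side');s=cv2.resize(im[100:260,240:480],(780,520),interpolation=cv2.INTER_CUBIC);cv2.imwrite('pics/s3.png',s[:,:,::-1])
im=ctrl.snapshot('top');s=cv2.resize(im[80:240,200:440],(780,520),interpolation=cv2.INTER_CUBIC);cv2.imwrite('pics/t3.png',s[:,:,::-1])
print(ctrl.get_obs()['tool_pos'],ctrl.get_obs()['orientation'])
E
```

```text
[ 0.5733 -0.1044  0.1187] [179.8526  36.9824 -82.5519]
```

View pics/s3.png

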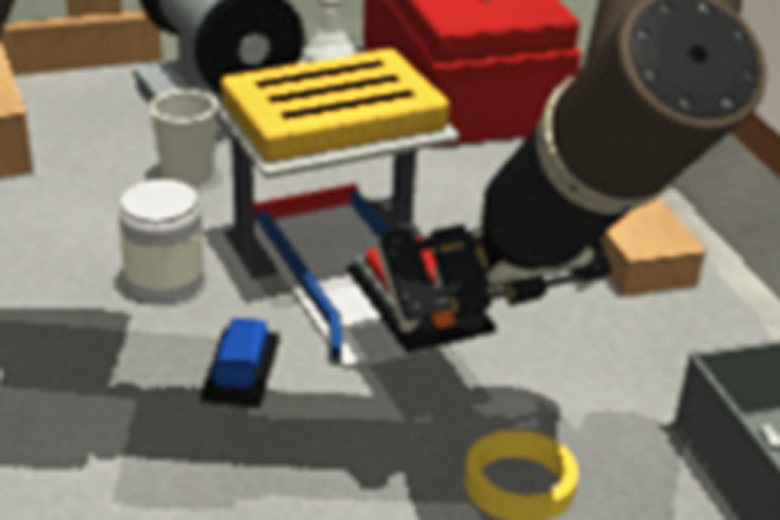

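```bash
python3 - <<'E'
from h import *
np.set_printoptions(precision=4,suppress=True)
psi=np.radians(97.45);u=np.array([np.cos(psi),np.sin(psi),0]);v=np.array([-u[1],u[0],0])
tcp=np.array([.5732,-.1043,.1186]);g=tcp-.0188*(np.sin(np.radians(37))*u-[0,0,np.cos(np.radians(37))])
o=g+.074*u-[0,0,.053];print('sled',o)
for X,p in(((-.075,.048,0),(410,348)),((-.075,-.048,0),(493,325)),((.075,.048,.012),(348,265))):
    W=o+X[0]*u+X[1]*v+[0,0,X[2]];px=proj('side',W);print((px-[240,100])*3.25,p)
d=o[:2]-[.544,.1523];print('station xy',d@u[:2],d@v[:2])
E
```

```text
sled [ 0.5651 -0.0421  0.0806]
[401.5021 352.6579] (410, 348)
[492.8431 331.6512] (493, 325)
[341.8352 259.7281] (348, 265)
station xy -0.19553410472258875 0.004317493199862614
```

View pics/t3.png

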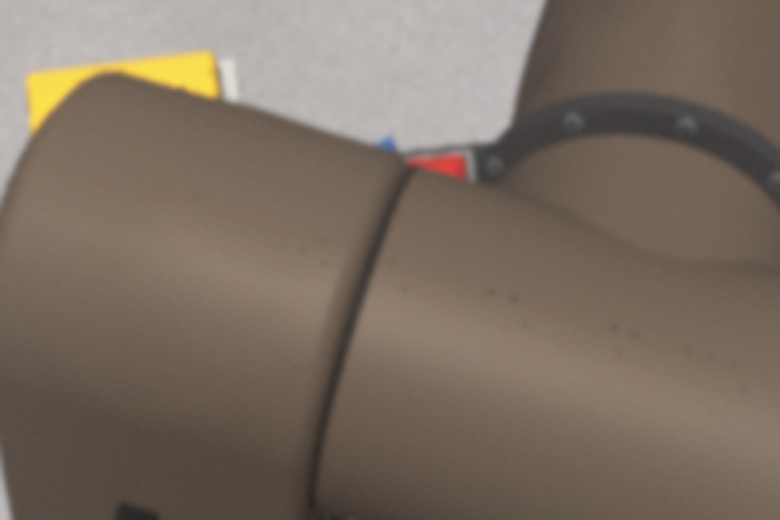

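Emit:
send_rows([
  [[0.02, -0.05, -0.05, 0], [0.02, -0.05, -0.12, 0], [0.02, -0.05, -0.2, 0], [0.02, -0.05, -0.27, 0], [0.02, -0.05, -0.32, 0], [0.02, -0.05, -0.35, 0], [0.02, -0.05, -0.35, 0], [0.02, -0.05, -0.35, 0]],
])

```text
clock: 18.12
tool_pos: [0.5779, -0.1138, 0.0493]
orientation: [179.9, 37.0, -82.5]
force: [0.1, 0.6, -1.4]
opening: 0.0159
gripper_force: 30.0
```

```bash
python3 - <<'E'
from h import *
im=ctrl.snapshot('side');s=cv2.resize(im[120:230,300:450],(790,580),interpolation=cv2.INTER_CUBIC);cv2.imwrite('pics/s4.png',s[:,:,::-1])
E
```

```text
(no output)
```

View pics/s4.png

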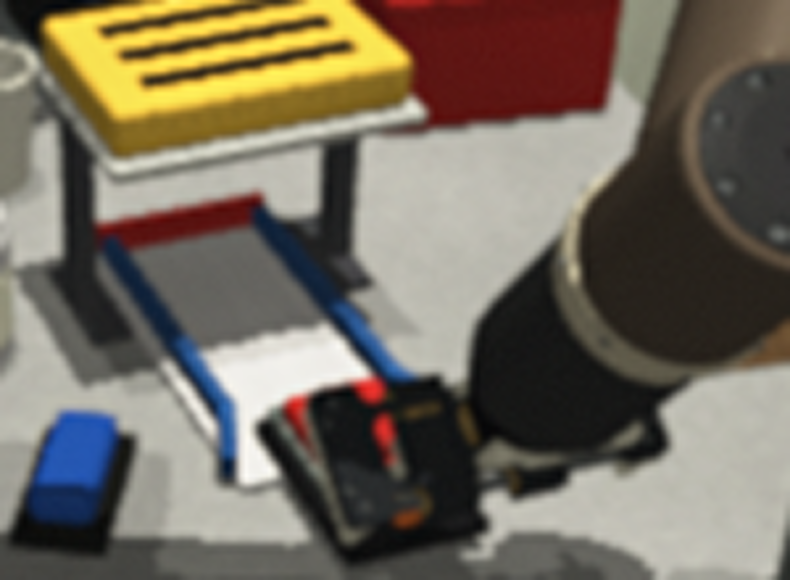

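```bash
python3 - <<'E'
from h import *
np.set_printoptions(precision=4,suppress=True)
f=lambda a,b:(120+b/5.27-.4,300+a/5.27-.4)
for psi in(96.5,97.45,98.5):
    p=np.radians(psi);u=np.array([np.cos(p),np.sin(p)]);v=np.array([-u[1],u[0]])
    for n,q,z in(('lead-left',(262,425),.022),('kink',(238,398),.024),('stop-left guide',(107,240),.024),('stop-right',(258,205),.024),('baseR',(345,560),.01)):
        w=onz('side',f(*q),z)[:2]; d=w-[.544,.1523]; print(psi,n,w,d@u,d@v)
E
```

```text
96.5 lead-left [0.5184 0.0044] -0.14407354045947932 0.04217986488203796
96.5 kink [0.5101 0.0341] -0.11362101108280186 0.04706269440737536
96.5 stop-left guide [0.4667 0.2479] 0.10374024059865351 0.06602137456805884
96.5 stop-right [0.5877 0.2716] 0.11357490715184121 -0.05688015386137108
96.5 baseR [ 0.5359 -0.1233] -0.27295586200328853 0.039293839973299764
97.45 lead-left [0.5184 0.0044] -0.14335440016455742 0.04456278733939503
97.45 kink [0.5101 0.0341] -0.11282509998444808 0.04894004677009899
97.45 stop-left guide [0.4667 0.2479] 0.10482060662390844 0.06429230005465889
97.45 stop-right [0.5877 0.2716] 0.11261623020703923 -0.05875539236357584
97.45 baseR [ 0.5359 -0.1233] -0.2722668560419449 0.043814011033463565
98.5 lead-left [0.5184 0.0044] -0.14251371869600557 0.047182264098196876
98.5 kink [0.5101 0.0341] -0.11190933188450618 0.05099934118715291
98.5 stop-left guide [0.4667 0.2479] 0.10598115759108086 0.06236067394582045
98.5 stop-right [0.5877 0.2716] 0.11152063164497293 -0.060809211106121606
98.5 baseR [ 0.5359 -0.1233] -0.27141824942859993 0.048795925433584145
```

Emit:
send_rows([
  [[-0.005, 0.04, 0, 0], [-0.013, 0.1, 0, 0], [-0.022, 0.17, 0, 0], [-0.032, 0.24, 0, 0], [-0.04, 0.31, 0, 0], [-0.05, 0.38, 0, 0], [-0.055, 0.43, 0, 0], [-0.055, 0.43, 0, 0]],
])

```text
clock: 19.18
tool_pos: [0.5665, -0.0268, 0.0489]
orientation: [179.9, 37.0, -82.5]
force: [-0.4, 0.7, -1.8]
opening: 0.0158
gripper_force: 30.0
```

```bash
python3 - <<'E'
from h import *
np.set_printoptions(precision=4,suppress=True)
o=ctrl.get_obs();print(o['force'],o['moment'],o['tool_pos'],o['orientation'],o['opening'])
E
```

```text
[-0.4281  0.7169 -1.8454] [-2.3556 -0.3078  0.0182] [ 0.5665 -0.0268  0.0489] [179.8799  37.0069 -82.4541] 0.01575397289665936
```

Emit:
send_rows([
  [[-0.005, 0.04, 0, 0], [-0.013, 0.1, 0, 0], [-0.022, 0.17, 0, 0], [-0.032, 0.24, 0, 0], [-0.04, 0.31, 0, 0], [-0.05, 0.38, 0, 0], [-0.055, 0.43, 0, 0], [-0.055, 0.43, 0, 0]],
])

```text
clock: 20.18
tool_pos: [0.5554, 0.0592, 0.0489]
orientation: [179.9, 37.0, -82.5]
force: [0.1, -0.0, -1.6]
opening: 0.0156
gripper_force: 30.0
```

```bash
python3 - <<'E'
from h import *
np.set_printoptions(precision=4,suppress=True)
o=ctrl.get_obs();print(o['force'],o['moment'],o['tool_pos'],o['orientation'],o['opening'])
ctrl.snapshot('side')
for t,z in(('sled',.008),('cover',.02),('sled_grip',.061),('home',.008)):
    for d in ctrl.spot_point(t,'side')[:3]:
        w=onz('side',d['pixel'],z)[:2]; p=np.radians(97.45);u=np.array([np.cos(p),np.sin(p)]);e=w-[.544,.1523]; print(t,round(d['conf'],2),d['pixel'],w,e@u,e@[-u[1],u[0]])
E
```

```text
[ 0.1403 -0.0456 -1.6439] [-2.3718 -0.333  -0.1105] [0.5554 0.0592 0.0489] [179.8752  37.0051 -82.4534] 0.01557396807253375
sled 0.97 [337.3, 326.2] [ 0.3279 -0.4918] -0.6106109008888408 0.2977673953921036
sled 0.67 [290.1, 253.4] [ 0.1694 -0.3103] -0.4100950873429826 0.4314265698635505
sled 0.51 [185.2, 348.2] [0.544  0.1129] -0.03907721282439429 0.00506410235151286
cover 0.51 [178.1, 347.9] [0.5501 0.1412] -0.01178971672902032 -0.0046596338997956475
sled_grip 0.88 [344.2, 349.7] [ 0.3665 -0.5548] -0.6781273515088917 0.26773359840759503
sled_grip 0.63 [295.4, 266.7] [ 0.2029 -0.3815] -0.4850494591981156 0.4074501214242543
sled_grip 0.53 [182.6, 358.3] [0.5604 0.0457] -0.10780683239682651 -0.0024308186027829307
home 0.91 [176.3, 345.6] [0.55   0.1727] 0.019487481807857036 -0.008574580389971
```

Emit:
send_rows([
  [[-0.005, 0.04, 0, 0], [-0.012, 0.09, 0, 0], [-0.018, 0.14, 0, 0], [-0.025, 0.19, 0, 0], [-0.03, 0.23, 0, 0], [-0.034, 0.26, 0, 0], [-0.035, 0.27, 0, 0], [-0.035, 0.27, 0, 0]],
])

```text
clock: 21.42
tool_pos: [0.5485, 0.1124, 0.0488]
orientation: [179.9, 37.0, -82.5]
force: [-0.9, 0.4, -2.1]
opening: 0.0159
gripper_force: 30.0
```

Emit:
send_rows([
  [[-0.003, 0.02, 0, 0], [-0.005, 0.04, 0, 0], [-0.005, 0.04, 0, 0]],
])

```text
clock: 21.8
tool_pos: [0.5476, 0.1206, 0.0488]
orientation: [179.9, 37.0, -82.5]
force: [0.1, 0.8, -2.2]
opening: 0.0155
gripper_force: 30.0
```

Emit:
send_rows([
  [[-0.002, 0.01, 0, 0], [-0.003, 0.02, 0, 0], [-0.003, 0.02, 0, 0]],
])

```text
clock: 22.18
tool_pos: [0.547, 0.1244, 0.0488]
orientation: [179.9, 37.0, -82.5]
force: [0.4, -0.2, -2.7]
opening: 0.0159
gripper_force: 30.0
```

Emit:
send_rows([
  [[-0.001, 0.01, 0, 0], [-0.002, 0.015, 0, 0], [-0.002, 0.015, 0, 0]],
])

```text
clock: 22.55
tool_pos: [0.5476, 0.1257, 0.0491]
orientation: [-180.0, 36.8, -82.4]
force: [1.9, -7.0, 1.4]
opening: 0.0161
gripper_force: 30.0
```

Emit:
send_rows([
  [[0, 0, -0.005, 0], [0, 0, -0.01, 0], [0, 0, -0.012, 0], [0, 0, -0.012, 0]],
])

```text
clock: 23.05
tool_pos: [0.5483, 0.1253, 0.0471]
orientation: [-179.9, 36.8, -82.4]
force: [1.7, -8.7, 5.6]
opening: 0.0156
gripper_force: 30.0
```

Emit:
send_rows([
  [[0, 0, 0, 0], [0, 0, 0, 0], [0, 0, 0, 0], [0, 0, 0, 0], [0, 0, 0, 0], [0, 0, 0, 0]],
], jaw=0.6)

```text
clock: 23.8
tool_pos: [0.5466, 0.1272, 0.0464]
orientation: [179.9, 37.0, -82.5]
force: [0.2, 0.5, 0.3]
opening: 0.0525
gripper_force: 0.0
```

Emit:
send_rows([
  [[0.005, -0.04, 0.05, 0], [0.016, -0.12, 0.16, 0], [0.03, -0.24, 0.32, 0], [0.045, -0.36, 0.48, 0], [0.06, -0.45, 0.6, 0], [0.08, -0.7, 0.7, 0], [0.1, -1, 0.8, 0], [0.1, -1, 0.8, 0]],
])

```text
clock: 24.8
tool_pos: [0.5675, -0.0776, 0.2081]
orientation: [-180.0, 36.8, -82.6]
force: [-0.2, 1.2, -0.2]
opening: 0.0527
gripper_force: 0.0
```

```bash
python3 - <<'E'
from h import *
np.set_printoptions(precision=4,suppress=True)
c=ctrl.calibration('wrist');im=ctrl.snapshot('wrist');cv2.imwrite('pics/w5.png',im[:,:,::-1]);im=ctrl.snapshot('side');cv2.imwrite('pics/s5.png',im[:,:,::-1])
p=np.radians(97.45);u=np.array([np.cos(p),np.sin(p)])
for n in('wrist','side'):
  for t,z in(('sled',.008),('cover',.02),('sled_grip',.061),('home',.008)):
    for d in ctrl.spot_point(t,n)[:3]:
        w=onz(n,d['pixel'],z,c if n=='wrist' else None)[:2]; e=w-[.544,.1523]
        if abs(e[0])<.15 and abs(e[1])<.25: print(n,t,round(d['conf'],2),d['pixel'],w,e@u,e@[-u[1],u[0]])
# orange fin and blue guide cue in wrist image: sled sides
E
```

```text
wrist sled 0.77 [205.7, 317.7] [0.5414 0.1837] 0.03144706536733977 -0.0014852255588020335
wrist cover 0.6 [217.5, 317.5] [0.5395 0.202 ] 0.04989590164827778 -0.0019979649059985814
wrist sled_grip 0.81 [209.4, 320.0] [0.5454 0.1161] -0.03605521540458385 0.0033184433448689163
side sled 0.97 [174.7, 343.6] [0.5454 0.1852] 0.03246196966840312 -0.0056729628360656145
side cover 0.74 [170.0, 341.6] [0.5413 0.2009] 0.048575617446373544 -0.003676390917730079
side sled_grip 0.96 [173.9, 351.9] [0.5537 0.1042] -0.04896075191279917 -0.003421884827055722
side home 0.87 [176.2, 343.5] [0.5424 0.1752] 0.022892166701788855 -0.0014090012501888304
side home 0.67 [181.7, 345.5] [0.5403 0.1373] -0.014345538192494142 0.005621069802245566
```

```bash
python3 -c "
from plant import ctrl
print(ctrl.close_job())"
```

```text
the job is handed in; nothing more can be done
None
```

I slid the sled in under the lamp until it met the stop (about 7 N of resistance), let go, backed the arm clear and handed the job in. Afterwards the cameras put the sled 2–4 mm short of home along the guides and within 6 mm across, inside the limits, with the cover in its pocket; `close_job()` returned no verdict, and I did not measure whether it lies flat.

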